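# Shut, switch on and feed the label printer

### The job

Get the label printer at the chair packing bench going, only by pushing and pressing with the fingers: first push its open white cover down until it is fully shut, then switch on the bench socket by pressing the green end of its rocker all the way down, and then press the blue button on the printer fully in, keep it in for about a second and let it come back out. Do it in that order, never lift the cover further open than it stands, do not press the red button, and leave the castor, calculator, mug and tape roll where they are.

Things in the scene. Friction and masses are not known exactly. Their poses are not given: they have to be found in the camera images.
- printer: Dark grey label printer, fixed to the bench, 220 (x) x 190 (y) x 135 mm. Origin at the centre of its underside, z up; its front is its own -x. The front deck, x = -110 to -35 mm, is 85 mm high and carries the two buttons. Behind it, up to x = +110, is the open label compartment, rims 135 mm high, under the hinged cover.
- cover (a joint): Angle of the white printer cover (rad): 0 = shut, lying on the rims; grows as it opens upward, limit 1.1; starts at 0.6 to 0.82. The hinge runs along the printer's y at printer x = +100 mm, z = 135 mm; the free edge is towards the printer's front. The stiff hinge holds it wherever it is left; about 2 N down near the free edge closes it.
- cover_edge (a point): Middle of the upper side of the cover's free edge, 130 mm from the hinge; moves with the cover. The cover is a plate 130 mm long (printer x), 190 mm wide, 8 mm thick; shut, its top is 143 mm above the bench and spans printer x = -30 to +100 mm.
- feed_top (a point): Centre of the top of the blue feed button: 30 mm round, on a 46 mm grey housing on the printer's deck, its top 107 mm above the bench when out, 10 mm proud of the housing. Goes straight down 6 mm against a spring (1.5 N at first, 5 N fully in) and springs back. Blue and red lie 80 mm apart along the printer's y; which is left and which right varies.
- feed (a joint): How far the blue button is pressed: 0 out, 0.006 m fully in.
- cancel_top (a point): Centre of the top of the red cancel button, same size and make as the blue one. Not to be pressed.
- cancel (a joint): How far the red button is pressed: 0 out, 0.006 m fully in.
- socket_box: White bench socket box, fixed to the bench, 100 (x) x 160 (y) x 50 mm high. Origin at the centre of its underside, z up. On its top, on the -y side (centre at y = -42 mm), sits the paddle rocker; on the +y side a round socket outlet. May stand left or right of the printer.
- rocker (a joint): Angle of the rocker (rad): 0 = off, green end raised; 0.34 = on, green end fully down. Stays where it is left; starts at 0 to 0.06. A paddle 60 mm long (box x) and 36 mm wide, tipping about an axis along the box's y at box x = 0, y = -42 mm, 54 mm high. The half towards the box's +x is green, the other black. About 4 N on the green end tips it.
- rocker_green (a point): Point on top of the rocker's green half, on its middle line, 22 mm from the tipping axis (where to press); moves with the rocker: about 70 mm above the bench when off and 62 mm when on. The flat top lies 12 mm above the axis, tilted 0.17 rad either way.
- castor: Bystander: loose black twin-wheel chair castor lying on its side, 52 mm round, 46 mm high, with a steel stem sticking out 29 mm sideways along its +x. Origin at the centre of its underside.
- calculator: Bystander: loose dark blue desk calculator, 150 x 100 x 22 mm, lying flat. Origin at the centre of its underside.
- mug: Bystander: loose blue ceramic mug, 80 mm round, 90 mm high, handle at its +y. Origin at the centre of its underside.
- tape_roll: Bystander: loose roll of brown tape lying flat, 96 mm outside, 76 mm inside, 50 mm high. Origin at the centre of its underside.
Mind the look-alikes: they are no part of the job. There is more than one size of the socket_box; the one meant has the size given above.

How it is judged (in metres and radians):
On the way, in this order (a step that is already met when the one before it is completed fails the run):
1. the cover is pushed fully shut (value of joint cover below 0.04 rad and value of joint rocker below 0.15 rad), for 0.2 s.
2. the rocker's green end is pressed fully down (value of joint rocker above 0.29 rad), for 0.2 s.
3. the blue button is pressed in and kept in (value of joint feed above 0.0045 m), for 0.5 s.
At the end, for the whole second after the job is handed in: The cover is shut (within 0.04 rad), the rocker is on (at least 0.29 rad), both buttons are out (within 1.5 mm), and castor, calculator, mug and tape roll are upright as they were, within 20 mm of where they started (value of joint cover below 0.04 rad and value of joint rocker above 0.29 rad and value of joint each of feed, cancel below 0.0015 m and distance of each of castor, calculator, mug, tape_roll from where it was at the start of the episode below 0.02 m and angle between each of castor, calculator, mug, tape_roll's own z axis and vertical below 0.3 rad); the robot touches nothing.
It fails at once if the cover is swung further open (beyond 0.88 rad) (value of joint cover above 0.88 rad).
It fails at once if the socket is switched on while the cover is not shut (value of joint rocker above 0.2 rad and value of joint cover above 0.08 rad).
It fails at once if the blue button is pressed before the socket is on (value of joint feed above 0.003 m and value of joint rocker below 0.25 rad).
It fails at once if the red button is pressed (value of joint cancel above 0.003 m).
It fails at once if a bystander is carried, knocked over or shoved more than 20 mm (distance of any of castor, calculator, mug, tape_roll from where it was at the start of the episode above 0.02 m or angle between any of castor, calculator, mug, tape_roll's own z axis and vertical above 0.5 rad).
It also fails if it takes over 51 s, if anything falls off the work surface, if the arm or the gripper's body presses on something with over 40 N, if the wrist force passes 120 N, or if a joint passes its speed limit or range.

### The arm

A 6-joint arm with a two-finger parallel gripper is mounted at the origin on the work surface. World frame = base frame: x ahead of the robot, y to its left, z up, the work surface at z = 0. Lengths are in mm, angles in rad, forces in N, time in s.
With the tool pointing down it reaches from about 350 to 725 mm from the base axis. Payload 4.3 kg.
Tool frame: the origin (TCP) lies midway between the tips of the shut fingers; the grasp point (between the pads) lies 19 mm behind it (env.grip_point_offset is the z of the grasp point in the tool frame, in mm); z points along the fingers, y is the line along which they close (so a half turn about z gives the same grasp; the last joint's range is limited). The gripper opens to 85 mm and grips with 20 to 120 N. Pads are 22 mm wide; open, the fingers measure 114 mm over their backs; the gripper's body (76 mm by 85 mm) begins 54 mm behind the grasp point. The pads swing forward as they close: fully open they stand 13 mm farther back than shut.
Start: joints at [1.177, 0.377, 0.081, 1.274, 0, 1.46], TCP at [161.009, 552.035, 231.329] pointing down, gripper open.
Joint ranges: [-2.72, 2.72], [-0.84, 1.66], [-1.02, 1.22], [-1.77, 2.12], [-1.37, 1.28], [-3.14, 3.14]. Speed limits (rad/s): [2.57, 2.57, 3.14, 3.14, 3.14, 3.14].

### API

Orientations are given as a unit quaternion [x, y, z, w].
In Python, from cell import sensors, eyes, order, env gives the robot as it stands.
- The arm moves only by the shell command python3 -m creep 'ROWS'. ROWS is JSON, a list of rows, each a list of 7 numbers: the shift along the world's x, y, z scaled (see below), then the turn, a rotation vector about the world's x, y, z scaled (see below), then the opening, from 0 (shut) to 1 (fully open). A call has 1 to 20 rows; each row is the pose to reach, as a shift and turn from the pose commanded when the call began, turning the shorter way round; what a row does not reach only later rows make up. The controller multiplies each number of a shift by 0.75 m and each number of a turn by pi rad. A row lasts 1/8 s, in which the tool goes at most 62.5 mm and 10.7 degrees, less where a joint would pass 70% of its speed; a pose out of reach is approached as far as the arm can. A call with a number of a shift or a turn outside -1 to 1 is refused whole. A call with a gripper value outside its range is refused whole. The fingers move at their own pace and stop on an object; the grip force is fixed at half the most. Time passes only in rows, so rows that repeat a pose let the fingers close. It gives the time, the measured TCP pose, the force, the opening and the grip force at its end, in the units of the state.
- sensors.read_state(): the state, without advancing time (a new reading comes with each control period).
- eyes.snapshot(name): name is "side" or "top"; returns a dict with "img" (480x640x3 uint8, red, green, blue), "K" (3x3 intrinsics, pixels), "rvec" (rotation vector, rad) and "tvec" (3), from world to camera coordinates, as OpenCV has them. Camera axes: x right, y down, z forward; pixel columns grow to the right and rows downward; lengths in mm; the calibration is good to about 2 mm. A picture is of the moment at which its call begins. There is no depth.
- order.hand_in(): hands the job in; it is judged then, once.
The state is a dict: "time": time; "q": joint angles; "joint_velocities": joint speeds; "effort": joint torques, N m; "position": TCP position; "orientation": TCP orientation; "force": force on the tool from outside, world axes, zero at the start; "moment": the same for the moment, N m; "finger_gap": opening from 0.0 (shut) to 1.0 (fully open); "grasp_force": force on a finger pad.
Only numpy, scipy, OpenCV 4.12 (cv2) and the standard library are available. Lean on these libraries where they do the work, as an engineer would, in place of code of your own. Each camera call takes 0.05 s, during which the arm holds its last target. There are 200 camera calls.

## Working session

There is one attempt and no reset: what is moved stays moved. The work goes in short steps, Python scripts to look and compute and a shell command to move; the robot and the scene stay as the last step left them, time stands still between calls to the robot, and variables do not carry over. Pictures are saved under pics/ and viewed, at most 10 in all, crops included, and the job is handed in when it is done.

```bash
mkdir -p pics
cat > h.py <<'E'
import numpy as np, cv2
from cell import sensors, eyes, order, env
def snap(n,f):
    s=eyes.snapshot(n); cv2.imwrite('pics/'+f,s['img'][:,:,::-1]); np.savez('/tmp/'+n+'.npz',**{k:np.array(s[k]) for k in('img','K','rvec','tvec')}); return s
def load(n): return np.load('/tmp/'+n+'.npz')
def ray(s,uv):
    R=cv2.Rodrigues(np.array(s['rvec'],float))[0]; c=-R.T@np.array(s['tvec'],float).ravel()
    d=R.T@np.linalg.inv(s['K'])@np.array([uv[0],uv[1],1.0]); return c,d/np.linalg.norm(d)
def plane(s,uv,z):
    c,d=ray(s,uv); return c+d*(z-c[2])/d[2]
def proj(s,p): return cv2.projectPoints(np.array([p],float),np.array(s['rvec'],float),np.array(s['tvec'],float),s['K'],None)[0].ravel()
def tri(a,ua,b,ub):
    A=[];y=[]
    for s,u in((a,ua),(b,ub)):
        c,d=ray(s,u);M=np.eye(3)-np.outer(d,d);A.append(M);y.append(M@c)
    return np.linalg.lstsq(np.vstack(A),np.hstack(y),rcond=None)[0]
E
python3 - <<'E'
from h import *
snap('top','top0.png');snap('side','side0.png')
print(sensors.read_state())
E
```

```text
{'time': 0.1, 'q': array([1.17671580e+00, 3.78018312e-01, 7.97705312e-02, 1.27444029e+00,
       3.13911437e-05, 1.46048490e+00]), 'joint_velocities': array([-0.00055286, -0.00198173,  0.00016379,  0.00027926,  0.00120645,
       -0.0009771 ]), 'effort': array([ 1.34750924e-03, -4.64692354e+01,  2.70583105e+01,  1.19686828e-02,
       -1.24842186e-04,  8.82575879e-08]), 'position': array([160.74488662, 551.44781073, 230.44245335]), 'orientation': array([ 1.41408927e-01,  9.89950817e-01, -9.12035481e-04, -2.51223765e-04]), 'force': array([-0.40723545, -1.04609528, -0.07305593]), 'moment': array([-0.04049582,  0.01677915, -0.05899722]), 'grasp_force': 0.0, 'finger_gap': 0.9994852876316174}
```

View pics/top0.png

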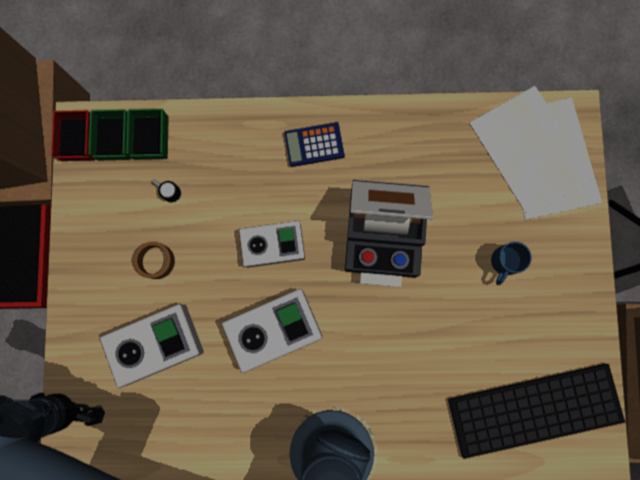

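View pics/side0.png

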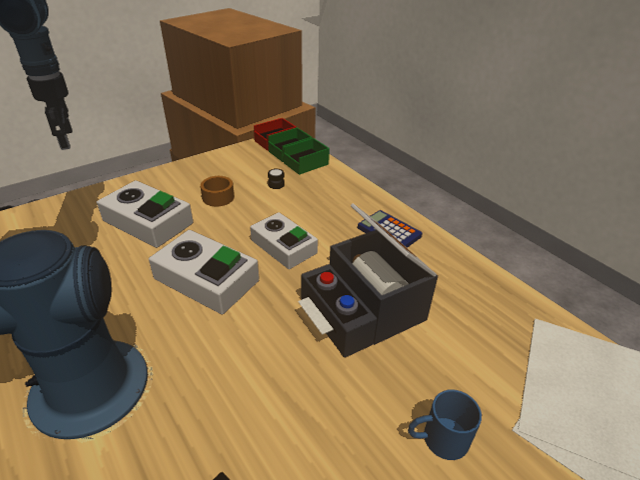

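Top view: printer about (387,235), red button (368,257), blue (400,259), cover edge about (390,212). Three socket boxes are candidates, at (270,244), (270,330) and (150,345). Next I measure their sizes.

Run:
```python
from h import *
t=load('top');s=load('side');im=t['img'];hsv=cv2.cvtColor(im,cv2.COLOR_RGB2HSV)
def cents(img,lo,hi,mina=30):
    h=cv2.cvtColor(img,cv2.COLOR_RGB2HSV);m=cv2.inRange(h,np.array(lo),np.array(hi))
    n,_,st,c=cv2.connectedComponentsWithStats(m);return [(c[i].round(1),st[i].tolist()) for i in range(1,n) if st[i,4]>mina]
w=cv2.inRange(hsv,(0,0,130),(179,45,255))
for c in cv2.findContours(w,cv2.RETR_EXTERNAL,cv2.CHAIN_APPROX_NONE)[0]:
    if cv2.contourArea(c)<800: continue
    P=np.array([plane(t,p,50)[:2] for p in c[:,0]],np.float32)
    r=cv2.minAreaRect(P);print('white px',c[:,0].mean(0).round(),'rect',np.round(r[0]),np.round(r[1]),round(r[2],1))
for n,S in(('top',t),('side',s)):
    print(n,'green',cents(S['img'],(50,80,40),(85,255,255)))
    print(n,'blue',cents(S['img'],(105,150,100),(125,255,255)))
    print(n,'red',cents(S['img'],(0,150,100),(6,255,255)))
o=np.hstack([cv2.resize(im[205:385,90:335],None,fx=3,fy=3)])
cv2.imwrite('pics/boxes.png',o[:,:,::-1])
```

```text
white px [149. 346.] rect [281. 460.] [134. 218.] 21.5
white px [271. 330.] rect [313. 147.] [134. 218.] 22.4
white px [271. 243.] rect [537. 146.] [ 97. 156.] 7.1
white px [542. 154.] rect [ 757. -577.] [352. 270.] 26.6
top green [(array([126.6, 127.9]), [89, 109, 75, 46, 518]), (array([108. , 155.6]), [93, 155, 33, 3, 71]), (array([144.7, 154.8]), [130, 154, 33, 3, 84]), (array([285.9, 234.9]), [279, 229, 15, 13, 173]), (array([288.7, 314.3]), [277, 303, 25, 24, 369]), (array([164.9, 329.7]), [153, 318, 25, 24, 366])]
top blue [(array([400.3, 259.2]), [395, 254, 11, 11, 89])]
top red [(array([ 52.6, 131. ]), [51, 111, 10, 44, 68]), (array([ 35.2, 267.2]), [0, 205, 45, 102, 490]), (array([367.9, 256.3]), [363, 251, 11, 11, 89])]
side green [(array([301.4, 148.7]), [269, 128, 60, 46, 1361]), (array([162.4, 198.9]), [150, 191, 24, 18, 233]), (array([298.5, 232.5]), [290, 226, 17, 15, 134]), (array([226.9, 255.8]), [212, 246, 29, 23, 344])]
side blue [(array([346.8, 299.9]), [340, 295, 14, 11, 116])]
side red [(array([267.1, 126.8]), [254, 119, 27, 21, 214]), (array([287.5, 125. ]), [279, 118, 17, 14, 38]), (array([326.8, 277.1]), [320, 272, 14, 12, 121])]
```

View pics/boxes.png

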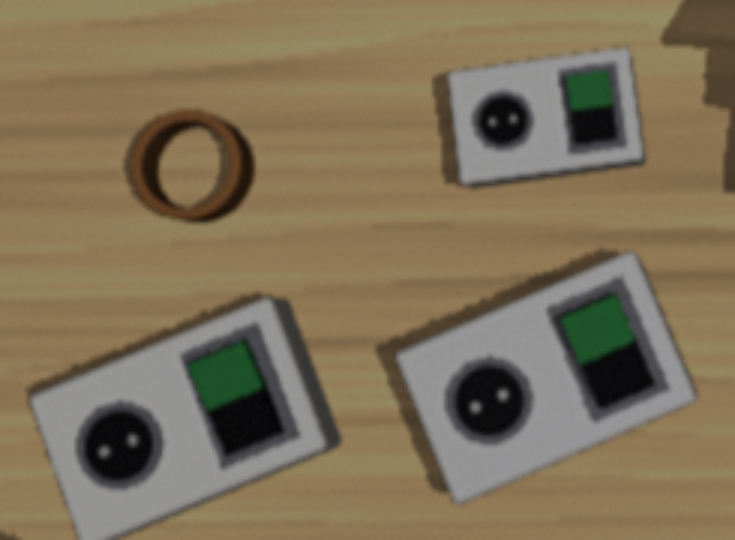

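The crop shows the three boxes: small (270,244) measures 97x156 mm, while (270,330) and (150,345) both measure 134x218 mm. The meant one, 100x160 mm, is the small box at (270,244), green end at (286,235).

Run:
```python
from h import *
t=load('top');s=load('side')
g=tri(t,(285.9,234.9),s,(298.5,232.5));print('green tri',g,'plane68',plane(t,(285.9,234.9),68))
b=plane(t,(400.3,259.2),107);r=plane(t,(367.9,256.3),107)
print('blue',b,tri(t,(400.3,259.2),s,(346.8,299.9)),'red',r,tri(t,(367.9,256.3),s,(326.8,277.1)))
d=(r-b)[:2];print(np.linalg.norm(d));ey=d/np.linalg.norm(d);yaw=np.arctan2(-ey[0],ey[1]);ex=np.array([ey[1],-ey[0]])
print('printer yaw',yaw,'ex',ex)
m=(b+r)[:2]/2
# cover: white/gray contour upper free edge corners in side & top
im=t['img'];print([plane(t,p,50).round() for p in ((239,226),(302,222),(305,261),(241,267))])
tp=cv2.resize(im[170:295,310:450],None,fx=5,fy=4.5);sd=cv2.resize(s['img'][195:355,290:450],None,fx=3.5,fy=3.5)
cv2.imwrite('pics/c1.png',tp[:,:,::-1]);cv2.imwrite('pics/c2.png',sd[:,:,::-1])
```

```text
green tri [555.46095373 106.85674816  61.60191858] plane68 [554.17694768 106.59859851  68.        ]
blue [ 482.26669621 -179.44013714  107.        ] [ 481.95894163 -179.38504408  103.55545098] red [491.04420439 -99.49889841 107.        ] [491.12745827 -99.50753516 100.17340478]
80.42167804002537
printer yaw -0.109361421140481 ex [ 0.994026   -0.10914356]
[array([583., 230.,  50.]), array([590.,  66.,  50.]), array([488.,  59.,  50.]), array([476., 225.,  50.])]
```

View pics/c1.png

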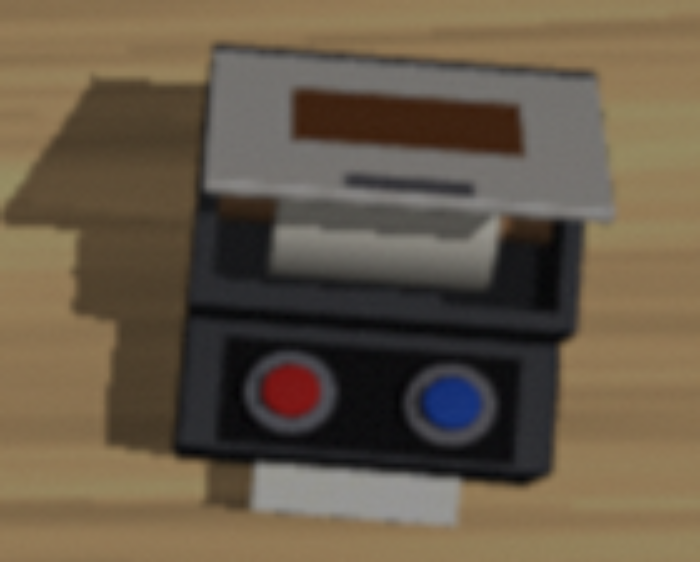

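View pics/c2.png

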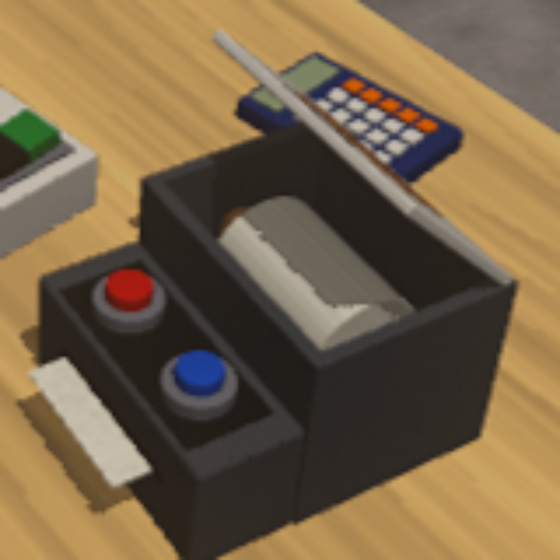

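Crop 1: cover free edge corners at top px (351,213) and (432,218), hinge corners (353,180) and (429,186). Crop 2: free edge corners at side px (352,204) and about (407,254); printer rear right corner near (437,275).

Run:
```python
from h import *
t=load('top');s=load('side')
L=tri(t,(351,213),s,(352,204.5));R=tri(t,(432.3,218.3),s,(407.5,254));print('free',L,R,np.linalg.norm(L-R))
H=plane(t,(353,180),138);G=plane(t,(429.4,186),138);print('hinge',H,G)
h=(H+G)[:2]/2;e=(L+R)[:2]/2;print('horizontal',np.linalg.norm(h-e),'ang',np.arctan2((L+R)[2]/2-139,np.linalg.norm(h-e)), 'from cos',np.arccos(np.linalg.norm(h-e)/130))
for p in ((352,277),(348,272.5),(416,276.5)): print(plane(t,p,85))
# box corners fit
C=np.array([plane(t,p,50)[:2] for p in ((239,226.5),(301.5,221.5),(304.5,260.5),(241.5,267.5))]);print('box',C.mean(0))
hsv=cv2.cvtColor(t['img'],cv2.COLOR_RGB2HSV);
for nm,lo,hi in(('outlet',(0,0,0),(179,255,70)),):
  m=cv2.inRange(hsv,lo,hi);n,_,st,c=cv2.connectedComponentsWithStats(m)
  for i in range(1,n):
    if st[i,4]>40 and 235<c[i][0]<310 and 215<c[i][1]<275: print(nm,c[i],st[i],plane(t,c[i],55))
```

```text
free [581.07811302 -57.30444324 229.34510728] [ 563.63057046 -242.84085715  230.14643105] 186.3567002950408
hinge [678.20430743 -66.17850069 138.        ] [ 658.96632482 -253.9351493   138.        ]
horizontal 96.74752801778209 ang 0.7533985652432064 from cos 0.7314423711948601
[441.94933118 -59.517222    85.        ]
[453.42669701 -49.76356375  85.        ]
[ 440.18223156 -219.51110358   85.        ]
box [533.88664667 145.2058695 ]
outlet [286.475      245.20833333] [277 230  20  24 240] [529.12755238 106.34764762  55.        ]
outlet [257.14224138 244.71551724] [249 236  18  18 232] [531.91339166 182.12166613  55.        ]
```

```bash
python3 -m creep '[[0,0,0.1,0,0,0,0],[0,0,0.1,0,0,0,0],[0.564,-0.936,0.1,0,0,0,0],[0.564,-0.936,0.1,0,0,0,0],[0.564,-0.936,0.1,0,0,0,0],[0.564,-0.936,0.1,0,0,0,0],[0.564,-0.936,0.1,0,0,0,0],[0.564,-0.936,0.1,0,0,0,0],[0.564,-0.936,0.1,0,0,0,0],[0.564,-0.936,0.1,0,0,0,0],[0.564,-0.936,0.1,0,0,0,0],[0.564,-0.936,0.1,0,0,0,0],[0.564,-0.936,0.1,0,0,0,0],[0.564,-0.936,0.1,0,0,0,0],[0.564,-0.936,0.1,0,0,0,0],[0.564,-0.936,0.1,0,0,0,0],[0.564,-0.936,0.1,0,0,0,0],[0.564,-0.936,0.1,0,0,0,0],[0.564,-0.936,0.1,0,0,0,0]]'
```

```text
time: 2.48
position: [583.6, -148.5, 307.1]
orientation: [0.141, 0.99, 0.0, 0.0]
force: [0.0, 0.4, 0.1]
finger_gap: -0.003
grasp_force: 0.0
```

```bash
python3 -m creep '[[0,0,-0.04,0,0,0,0],[0,0,-0.08,0,0,0,0],[0,0,-0.1,0,0,0,0],[0,0,-0.115,0,0,0,0],[0,0,-0.13,0,0,0,0],[0,0,-0.145,0,0,0,0],[0,0,-0.16,0,0,0,0],[0,0,-0.175,0,0,0,0],[0,0,-0.19,0,0,0,0],[0,0,-0.2,0,0,0,0],[0,0,-0.207,0,0,0,0],[0,0,-0.207,0,0,0,0]]'
```

```text
time: 3.98
position: [583.8, -149.9, 150.5]
orientation: [0.141, 0.99, 0.0, -0.0]
force: [0.0, -0.1, 0.2]
finger_gap: 0.001
grasp_force: 0.0
```

Run:
```python
from h import *
s=snap('side','s1.png');t=snap('top','t1.png')
o=np.hstack([cv2.resize(s['img'][150:360,270:470],(400,420)),cv2.resize(t['img'][150:310,310:460],(390,420))])
cv2.imwrite('pics/c3.png',o[:,:,::-1])
```

```text
(no output)
```

View pics/c3.png

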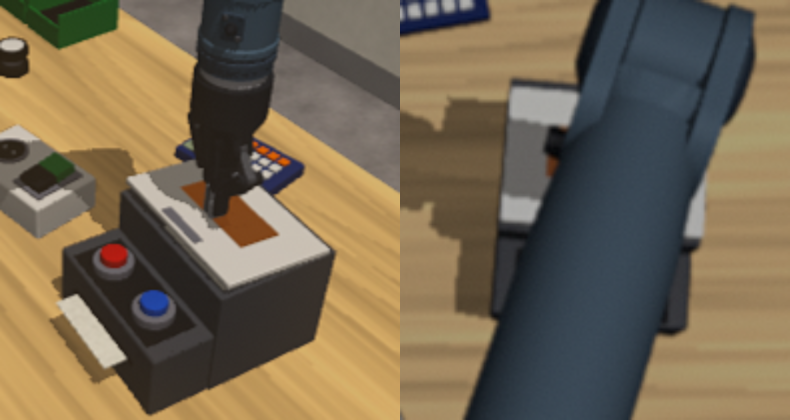

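The picture shows the cover pushed almost down, with the fingertip on its label. I'll push on gently until the force rises.

```bash
python3 -m creep '[[0,0,-0.005,0,0,0,0],[0,0,-0.009,0,0,0,0],[0,0,-0.011,0,0,0,0],[0,0,-0.013,0,0,0,0],[0,0,-0.013,0,0,0,0],[0,0,-0.013,0,0,0,0]]'
```

```text
time: 4.82
position: [583.9, -150.1, 142.9]
orientation: [0.141, 0.99, -0.0, 0.0]
force: [-5.8, 1.1, 9.8]
finger_gap: 0.004
grasp_force: 4.9
```

```bash
python3 -m creep '[[0,0,0,0,0,0,0],[0,0,0,0,0,0,0],[0,0,0.07,0,0,0,0],[-0.023,0.344,0.07,0,0,0,0],[-0.023,0.344,0.07,0,0,0,0],[-0.023,0.344,0.07,0,0,0,0],[-0.023,0.344,0.07,0,0,0,0],[-0.023,0.344,0.07,0,0,0,0],[-0.023,0.344,0.07,0,0,0,0],[-0.023,0.344,0.0,0,0,0,0],[-0.023,0.344,-0.055,0,0,0,0],[-0.023,0.344,-0.055,0,0,0,0],[-0.023,0.344,-0.055,0,0,0,0]]'
python3 - <<'E'
from h import *
s=snap('side','s2.png')
print(sensors.read_state()['position'],proj(s,sensors.read_state()['position']))
cv2.imwrite('pics/c4.png',cv2.resize(s['img'][130:350,220:460],(720,600))[:,:,::-1])
E
```

```text
time: 6.45
position: [567.9, 106.9, 101.5]
orientation: [0.142, 0.99, 0.0, 0.001]
force: [-0.5, -0.2, 0.7]
finger_gap: -0.001
grasp_force: 0.0
[568.61428353 107.23599401 102.22080345] [302.49433107 217.74633471]
```

View pics/c4.png

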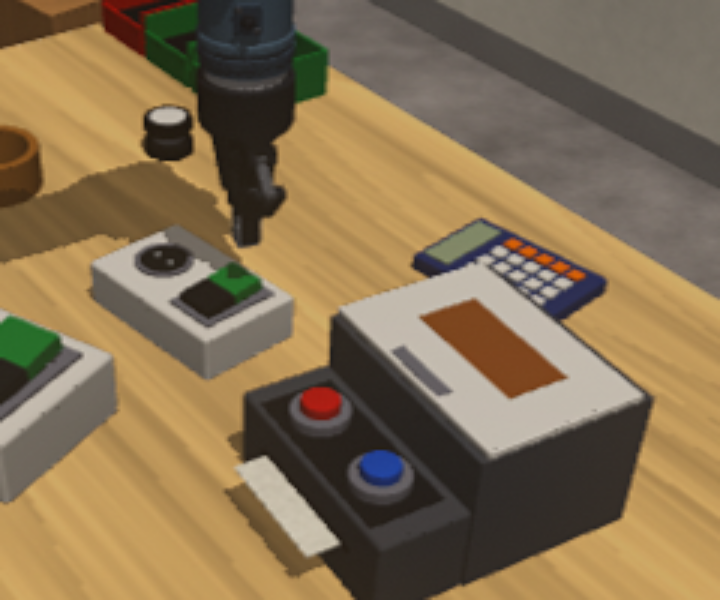

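The cover is flat on the rims, and the fingertip at crop (247,240) is above the green end at (237,283). I'll press it now.

```bash
python3 -m creep '[[0,0,-0.015,0,0,0,0],[0,0,-0.03,0,0,0,0],[0,0,-0.038,0,0,0,0],[0,0,-0.042,0,0,0,0],[0,0,-0.045,0,0,0,0],[0,0,-0.048,0,0,0,0],[0,0,-0.048,0,0,0,0]]'
```

```text
time: 7.38
position: [567.7, 108.1, 64.5]
orientation: [0.141, 0.99, 0.0, 0.001]
force: [1.8, -0.1, 1.8]
finger_gap: -0.001
grasp_force: 1.2
```

```bash
python3 -m creep '[[0,0,-0.003,0,0,0,0],[0,0,-0.006,0,0,0,0],[0,0,-0.008,0,0,0,0],[0,0,-0.009,0,0,0,0],[0,0,-0.009,0,0,0,0]]'
```

```text
time: 8.0
position: [568.7, 108.2, 61.9]
orientation: [0.141, 0.99, 0.001, 0.003]
force: [-6.2, -0.1, 29.0]
finger_gap: 0.003
grasp_force: 13.6
```

```bash
python3 -m creep '[[0,0,-0.009,0,0,0,0],[0,0,0,0,0,0,0],[0,0,0.08,0,0,0,0],[0,0,0.18,0,0,0,0],[0,0,0.18,0,0,0,0],[-0.114,-0.383,0.18,0,0,0,0],[-0.114,-0.383,0.18,0,0,0,0],[-0.114,-0.383,0.18,0,0,0,0],[-0.114,-0.383,0.18,0,0,0,0],[-0.114,-0.383,0.18,0,0,0,0],[-0.114,-0.383,0.18,0,0,0,0],[-0.114,-0.383,0.11,0,0,0,0],[-0.114,-0.383,0.11,0,0,0,0],[-0.114,-0.383,0.11,0,0,0,0]]'
python3 - <<'E'
from h import *
s=snap('side','s3.png');p=sensors.read_state()['position']
print(p,proj(s,p))
a=cv2.resize(s['img'][200:280,240:330],(360,320));b=cv2.resize(s['img'][200:340,280:420],(320,320))
cv2.imwrite('pics/c5.png',np.hstack([a,b])[:,:,::-1])
E
```

```text
time: 9.75
position: [481.3, -178.3, 140.2]
orientation: [0.141, 0.99, 0.0, -0.0]
force: [0.5, -0.3, 0.2]
finger_gap: -0.004
grasp_force: 0.0
[ 482.17285113 -178.83121258  141.11335598] [348.21664468 286.30589459]
```

View pics/c5.png

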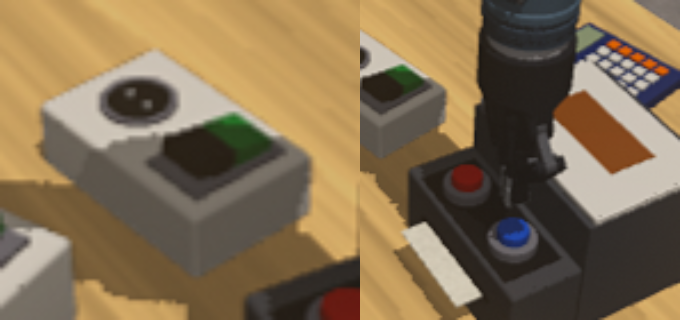

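The left crop shows the rocker's green end down in its frame; the right crop shows the tip at (512,200) directly over the blue button at (513,232). I'll press blue.

```bash
python3 -m creep '[[0,0,-0.02,0,0,0,0],[0,0,-0.035,0,0,0,0],[0,0,-0.042,0,0,0,0],[0,0,-0.046,0,0,0,0],[0,0,-0.05,0,0,0,0],[0,0,-0.053,0,0,0,0],[0,0,-0.054,0,0,0,0],[0,0,-0.054,0,0,0,0]]'
```

```text
time: 10.8
position: [481.0, -179.0, 100.9]
orientation: [0.141, 0.99, -0.0, 0.0]
force: [-5.9, 3.4, 13.6]
finger_gap: 0.003
grasp_force: 7.1
```

Bottomed out at 100.9 mm with 13.6 N, above the 5 N it takes to press fully in. I'll hold it, then lift.

```bash
python3 -m creep '[[0,0,0,0,0,0,0],[0,0,0,0,0,0,0],[0,0,0,0,0,0,0],[0,0,0,0,0,0,0],[0,0,0,0,0,0,0],[0,0,0,0,0,0,0],[0,0,0,0,0,0,0],[0,0,0.05,0,0,0,0],[0,0,0.13,0,0,0,0],[0,0,0.2,0,0,0,0],[0,0,0.2,0,0,0,0],[0,0,0.2,0,0,0,0],[0,0,0.2,0,0,0,0]]'
python3 - <<'E'
from h import *
s=snap('side','s4.png');snap('top','t4.png')
cv2.imwrite('pics/c6.png',cv2.resize(s['img'][140:360,180:480],(780,572))[:,:,::-1])
E
```

```text
time: 12.42
position: [480.4, -178.8, 247.6]
orientation: [0.141, 0.99, 0.001, -0.001]
force: [-0.5, 0.4, -0.3]
finger_gap: 0.001
grasp_force: 0.0
```

View pics/c6.png

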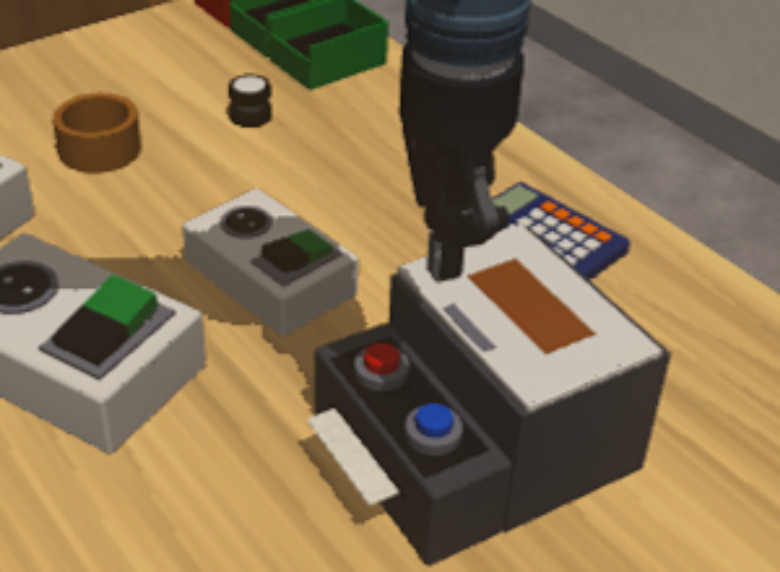

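The cover is shut, the rocker's green end (310,243) is down, and both buttons (382,358) and (434,420) are out. The bystanders in view are undisturbed and the arm is clear.

```bash
python3 -c "
from cell import order
print(order.hand_in())"
```

```text
the job is handed in; nothing more can be done
None
```

I shut the cover, switched the small (100 x 160 mm) socket on and held the blue button in for about a second until it came back out, in that order, and handed the job in at about 12.5 s; the judge returned no verdict, but the last picture shows everything as it should be.

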